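Uncover the ultrasonic cleaner on the repair bench

ROBOT

A 6-joint arm with a two-finger parallel gripper is mounted at the origin on the work surface. World frame = base frame: x ahead of the robot, y to its left, z up, the work surface at z = 0. Lengths are in m, angles in rad, forces in N, time in s.
With the tool pointing down it reaches from about 0.375 to 0.9 m from the base axis. Payload 3.1 kg.
Tool frame: the origin (TCP) lies midway between the tips of the shut fingers; the grasp point (between the pads) lies 19 mm behind it (manip.grasp_offset is the distance from the TCP to the grasp point, in m); z points along the fingers, y is the line along which they close (so a half turn about z gives the same grasp; the last joint's range is limited). The gripper opens to 85 mm and grips with 20 to 120 N. Pads are 22 mm wide; open, the fingers measure 114 mm over their backs; the gripper's body (76 mm by 85 mm) begins 54 mm behind the grasp point. The pads swing forward as they close: fully open they stand 13 mm farther back than shut.
Start: joints at [-1.518, 0.527, 1.433, -0, 1.181, -0.178], TCP at [0.143, -0.608, 0.231] pointing down, gripper open.
Joint ranges: [-3.08, 3.08], [-0.75, 2.2], [0.22, 2.44], [-1.43, 4.57], [0, 2.65], [-2.85, 2.85]. Speed limits (rad/s): [2.79, 2.79, 3.14, 3.14, 3.14, 3.14].

INTERFACE

Orientations are given as a unit quaternion [x, y, z, w].
In Python, from station import sensors, cams, order, manip gives the robot as it stands.
- The arm moves only by the tool move_arm, never from a script. Its argument "targets" is a list of rows, each an object of numbers: "dx", "dy", "dz": the shift along the world's x, y, z normalised to -1 to 1, where 1 is 25 mm; "rx", "ry", "rz": the turn, a rotation vector about the world's x, y, z normalised to -1 to 1, where 1 is 30 degrees. A call has exactly 10 rows; each row shifts and turns the commanded pose from where the row before left it; what a row does not reach is not made up. A row lasts 1/8 s, in which the tool goes at most 62.5 mm and 10.7 degrees, less where a joint would pass 70% of its speed; a pose out of reach is approached as far as the arm can. A call with a number of a shift or a turn outside -1 to 1 is refused whole. A call with a gripper value outside its range is refused whole. "claw" is the opening in per cent of the stroke, from 0 (shut) to 100 (fully open), set as the call begins (left out, the last holds). The fingers move at their own pace and stop on an object; "newtons" is the grip in N (left out, the last holds). Time passes only in rows, so rows that do not move let the fingers close, or fill a call up. It gives the time, the measured TCP pose, the force, the opening and the grip force at its end, in the units of the state.
- sensors.sense(): the state, without advancing time (a new reading comes with each control period).
- cams.snapshot(name): name is "side" or "top"; returns the picture (384x512x3 uint8, red, green, blue); there is no depth.
- cams.camera_model(name): a dict with "fx", "fy", "cx", "cy" (pixels), "extrinsics" (4x4, takes a point from world to camera coordinates). Camera axes: x right, y down, z forward; pixel columns grow to the right and rows downward; lengths in m; the calibration is good to about 2 mm. A picture is of the moment at which its call begins. camera_model takes no time and is no camera call.
- order.sign_off(): hands the job in; it is judged then, once.
The state is a dict: "t": time; "q": joint angles; "qd": joint speeds; "tau": joint torques, N m; "tcp_pos": TCP position; "tool_rot": TCP orientation; "force": force on the tool from outside, world axes, zero at the start; "ft_torque": the same for the moment, N m; "finger_gap": opening from 0.0 (shut) to 1.0 (fully open); "gripper_force": force on a finger pad.
Only numpy, scipy, OpenCV 4.12 (cv2) and the standard library are available. Lean on these libraries where they do the work, as an engineer would, in place of code of your own. Each camera call takes 0.05 s, during which the arm holds its last target. There are 200 camera calls.

TASK

A circuit board is finished in the white ultrasonic cleaner: lift the cleaner's loose steel lid off by its black knob and set it down gently, right way up, wholly on the black rubber mat with the yellow border. Lower it onto the mat before letting go. Leave the cleaner where it stands, and leave the blue parts pot with the orange knob closed and in its place.

Things in the scene. Friction and masses are not known exactly. Their poses are not given: they have to be found in the camera images.
- cleaner_knob (a point): Centre of the black knob of the ultrasonic cleaner's steel lid (loose, about 0.15 to 0.3 kg). The knob is an upright cylinder 28 mm in diameter and 28 mm tall (this point is half-way up, on the lid's axis), on a neck 20 mm in diameter and 6 mm tall. Lid: flange 132 mm in diameter and 4 mm thick, its top 20 mm below this point; under it a locating disc 106 mm in diameter and 8 mm deep, so the lid's lowest face is 32 mm below this point. z is the lid's upward axis.
- cleaner: White round ultrasonic cleaner, 140 mm in diameter, 100 mm high, about 1.8 kg, standing loose, origin at the centre of its underside, z up, control panel facing its -x. Its open top is 120 mm wide inside; the lid's locating disc sits 8 mm down in it, the flange lies on the rim. With the lid on, the knob's centre is 124 mm above the origin.
- rest: Square lid mat lying fixed on the bench, 200 x 200 mm, 3 mm thick, black rubber with a yellow border, empty at the start. Origin at the centre of its underside, x and y along its sides, z up; top face 3 mm above the origin. With the lid lying on it the knob's centre is 35 mm above the origin.
- pot_knob (a point): Centre of the orange knob (28 mm in diameter and 28 mm tall) on the loose lid of the blue parts pot, a bystander to be left alone: pot 100 mm in diameter, 75 mm high, standing loose; the knob's centre is 99 mm above the bench, on the pot's axis. z up.
There are look-alikes about, which are no part of the job. Leave any green, pink or purple look-alike of the part that bears cleaner_knob alone.

How it is judged:
On the way, in this order (a step that is already met when the one before it is completed fails the run):
1. the lid is lifted at least 30 mm clear of its seat on the cleaner, held by its knob (contact force between the fingers and cleaner_lid above 0.5 N and distance between the grasp point and cleaner_knob below 0.045 m and z of cleaner_knob in the frame of cleaner above 0.154 m), for 0.1 s.
2. the lid, still held by its knob, is lowered right way up to within 12 mm of the mat, over it (contact force between the fingers and cleaner_lid above 0.5 N and distance between the grasp point and cleaner_knob below 0.045 m and x of cleaner_knob in the frame of rest between -0.035 and 0.035 m and y of cleaner_knob in the frame of rest between -0.035 and 0.035 m and z of cleaner_knob in the frame of rest below 0.047 m and angle between cleaner_knob's own z axis and vertical below 0.26 rad), for 0.1 s.
At the end, for the whole second after the job is handed in: The lid lies at rest, released, upright within 10 degrees, wholly on the mat (its centre within 35 mm of the mat's centre along each side); the cleaner stands upright within 30 mm of its start; the blue pot is still closed, its knob upright within 20 mm of its start (x of cleaner_knob in the frame of rest between -0.035 and 0.035 m and y of cleaner_knob in the frame of rest between -0.035 and 0.035 m and z of cleaner_knob in the frame of rest between 0.027 and 0.043 m and angle between each of cleaner_knob, cleaner, pot_knob's own z axis and vertical below 0.17 rad and linear speed of cleaner_lid below 0.02 m/s and distance of cleaner from where it was at the start of the episode below 0.03 m and distance of pot_knob from where it was at the start of the episode below 0.02 m); the robot touches nothing.
It fails at once if the blue pot or its lid is shifted by more than 20 mm (distance of pot_knob from where it was at the start of the episode above 0.02 m).
It fails at once if the cleaner is pushed by more than 30 mm or tipped over 10 degrees (distance of cleaner from where it was at the start of the episode above 0.03 m or angle between cleaner's own z axis and vertical above 0.17 rad).
It also fails if it takes over 43 s, if anything falls off the work surface, if the arm or the gripper's body presses on something with over 40 N, if the wrist force passes 120 N, or if a joint passes its speed limit or range.

## Working session

There is one attempt and no reset: what is moved stays moved. The work goes in short steps, Python scripts to look and compute and a tool call to move; the robot and the scene stay as the last step left them, time stands still between calls to the robot, and variables do not carry over. Pictures are saved under pics/ and viewed, at most 10 in all, crops included, and the job is handed in when it is done.

Besides the shell and the picture viewer there is one more tool, called by a JSON object that holds its "name" and its "arguments", one argument or row to a line. move_arm: Moves the arm, as the interface text tells. Scaled input: -1 to 1 covers 25 mm each way for a shift and 30 degrees each way for a turn. Its arguments: {"type":"object","properties":{"targets":{"type":"array"},"claw":{"type":"number"},"newtons":{"type":"number"}},"required":["targets"]}

```bash
mkdir -p pics; python3 - <<'E'
from station import sensors,cams
import cv2
for n in("top","side"):
    cv2.imwrite(f"pics/{n}0.png",cams.snapshot(n)[:,:,::-1])
    print(cams.camera_model(n))
s=sensors.sense();print(s["t"],s["tcp_pos"],s["tool_rot"])
E
```

```text
{'fx': 403.73517015222365, 'fy': 403.73517015222365, 'cx': 255.12452832884037, 'cy': 180.93084774415482, 'extrinsics': array([[-1.91516927e-02, -9.99816419e-01, -5.83550792e-04,
         4.55896044e-03],
       [-9.98781603e-01,  1.91584143e-02, -4.54781728e-02,
         5.35162694e-01],
       [ 4.54810038e-02, -2.88144195e-04, -9.98965162e-01,
         9.33662349e-01],
       [ 0.00000000e+00,  0.00000000e+00,  0.00000000e+00,
         1.00000000e+00]])}
{'fx': 462.4426811761437, 'fy': 462.4426811761437, 'cx': 257.681385130563, 'cy': 191.94701748536983, 'extrinsics': array([[-0.78601681, -0.61815104, -0.00817677,  0.43035172],
       [-0.42260574,  0.54692854, -0.72268497,  0.30550157],
       [ 0.45120058, -0.56458698, -0.69112921,  0.89020451],
       [ 0.        ,  0.        ,  0.        ,  1.        ]])}
0.1 [ 0.14298292 -0.60777577  0.23043551] [ 9.93347725e-01  1.15149339e-01  5.39445619e-05 -9.61738963e-04]
```

View pics/top0.png

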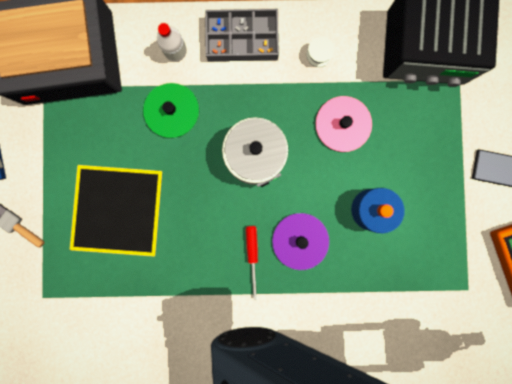

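View pics/side0.png

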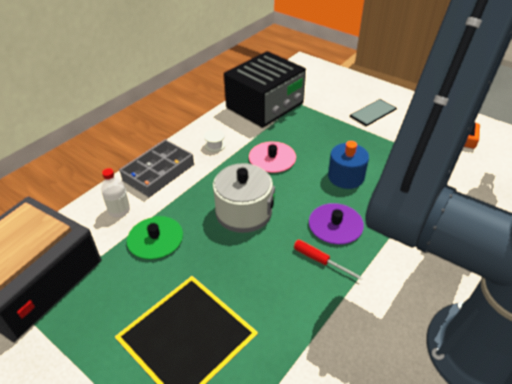

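The top view shows the white cleaner with its black knob at about (256,148), the mat with corners (78,166), (162,171), (154,256), (71,248), and the blue pot's knob at (386,211). In the side view the knob is at about (242,176). The green, pink and purple lids are look-alikes.

```bash
cat > h.py <<'E'
import numpy as np,cv2
from station import cams,sensors
def ray(n,uv):
    m=cams.camera_model(n);E=m["extrinsics"];R=E[:3,:3]
    return -R.T@E[:3,3], R.T@np.array([(uv[0]-m["cx"])/m["fx"],(uv[1]-m["cy"])/m["fy"],1])
def at(n,uv,z):
    o,d=ray(n,uv);return o+d*(z-o[2])/d[2]
def tri(a,b):
    (o,d),(p,e)=ray("top",a),ray("side",b)
    s=np.linalg.lstsq(np.c_[d,-e],p-o,rcond=None)[0]
    return (o+d*s[0]+p+e*s[1])/2,np.linalg.norm(o+d*s[0]-p-e*s[1])
def dark(im,c,r,t=60):
    x0,y0=c[0]-r,c[1]-r;w=im[y0:y0+2*r+1,x0:x0+2*r+1].max(2)<t
    n,l,s,ce=cv2.connectedComponentsWithStats(w.astype(np.uint8))
    k=1+np.argmax(s[1:,4]);return ce[k]+[x0,y0],s[k]
E
python3 - <<'E'
from h import *
t,s=[cv2.imread(f"pics/{n}0.png") for n in("top","side")]
a,sa=dark(t,(256,148),14);b,sb=dark(s,(242,176),12)
print(a,sa,b,sb,tri(a,b),at("top",a,.124),at("side",b,.124))
hsv=cv2.cvtColor(t,cv2.COLOR_BGR2HSV);y=cv2.inRange(hsv,(22,120,120),(35,255,255));y[:,200:]=0;y[:150]=0;
r=cv2.minAreaRect(cv2.findNonZero(y));c=cv2.boxPoints(r)
P=np.array([at("top",p,.003) for p in c]);print(c,P,P.mean(0),np.linalg.norm(P-np.roll(P,1,0),axis=1))
print("pot",at("top",(386,211),.099))
w=cv2.inRange(hsv,(0,0,120),(180,60,255));w[:,:215]=0;w[:,295:]=0;w[:110]=0;w[190:]=0
(cx,cy),rr=cv2.minEnclosingCircle(cv2.findNonZero(w));print("rim",cx,cy,rr,at("top",(cx,cy),.104))
print(sensors.sense()["finger_gap"])
E
```

```text
[255.07142857 147.66964286] [  8   8  11  12 112] [242.1023622  175.66141732] [  8   5  10  15 127] (array([ 0.59912283, -0.00724845,  0.11969937]), np.float64(0.0012441343034101584)) [ 0.59907997 -0.00687797  0.124     ] [ 0.59539108 -0.00391871  0.124     ]
[[ 69.20055 249.79265]
 [ 75.54707 164.11461]
 [161.8513  170.50752]
 [155.50478 256.18555]] [[0.3821247  0.43384486 0.003     ]
 [0.58363214 0.41916037 0.003     ]
 [0.56451603 0.21471012 0.003     ]
 [0.36336061 0.23133929 0.003     ]] [0.47340837 0.32476366 0.003     ] [0.20337304 0.20204179 0.20534199 0.2018416 ]
pot [ 0.4620814  -0.28183784  0.099     ]
rim 254.6714324951172 151.528564453125 34.631866455078125 [ 0.59343709 -0.00590663  0.104     ]
1.003868698069056
```

The knob is at about (0.598, -0.006, 0.124): the two rays meet within 1.2 mm and the height fits. The mat centre is (0.473, 0.325), and its sides measure about 0.203 m, which fits the 200 mm given. I'm moving above the knob.

{"name": "move_arm", "arguments": {
  "targets": [
    {"dx":0.6,"dy":0.8},
    {"dx":0.6,"dy":0.8},
    {"dx":0.6,"dy":0.8},
    {"dx":0.6,"dy":0.8},
    {"dx":0.6,"dy":0.8},
    {"dx":0.6,"dy":0.8},
    {"dx":0.6,"dy":0.8},
    {"dx":0.6,"dy":0.8},
    {"dx":0.6,"dy":0.8},
    {"dx":0.6,"dy":0.8}
  ],
  "claw": 100
}}

```text
schema error: expected keys dx, dy, dz, rx, ry, rz
```

{"name": "move_arm", "arguments": {
  "targets": [
    {"dx":0.6,"dy":0.8},
    {"dx":0.6,"dy":0.8},
    {"dx":0.6,"dy":0.8},
    {"dx":0.6,"dy":0.8},
    {"dx":0.6,"dy":0.8},
    {"dx":0.6,"dy":0.8},
    {"dx":0.6,"dy":0.8},
    {"dx":0.6,"dy":0.8},
    {"dx":0.6,"dy":0.8},
    {"dx":0.6,"dy":0.8}
  ]
}}

```text
schema error: expected keys dx, dy, dz, rx, ry, rz
```

{"name": "move_arm", "arguments": {
  "targets": [
    {"dx":0.6,"dy":0.8},
    {"dx":0.6,"dy":0.8},
    {"dx":0.6,"dy":0.8},
    {"dx":0.6,"dy":0.8},
    {"dx":0.6,"dy":0.8},
    {"dx":0.6,"dy":0.8},
    {"dx":0.6,"dy":0.8},
    {"dx":0.6,"dy":0.8},
    {"dx":0.6,"dy":0.8},
    {}
  ]
}}

```text
schema error: expected keys dx, dy, dz, rx, ry, rz
```

{"name": "move_arm", "arguments": {
  "targets": [
    {"dx":0.6,"dy":0.8,"dz":0,"rx":0,"ry":0,"rz":0},
    {"dx":0.6,"dy":0.8,"dz":0,"rx":0,"ry":0,"rz":0},
    {"dx":0.6,"dy":0.8,"dz":0,"rx":0,"ry":0,"rz":0},
    {"dx":0.6,"dy":0.8,"dz":0,"rx":0,"ry":0,"rz":0},
    {"dx":0.6,"dy":0.8,"dz":0,"rx":0,"ry":0,"rz":0},
    {"dx":0.6,"dy":0.8,"dz":0,"rx":0,"ry":0,"rz":0},
    {"dx":0.6,"dy":0.8,"dz":0,"rx":0,"ry":0,"rz":0},
    {"dx":0.6,"dy":0.8,"dz":0,"rx":0,"ry":0,"rz":0},
    {"dx":0.6,"dy":0.8,"dz":0,"rx":0,"ry":0,"rz":0},
    {"dx":0.6,"dy":0.8,"dz":0,"rx":0,"ry":0,"rz":0}
  ],
  "claw": 100
}}

```text
t: 1.35
tcp_pos: [0.2939, -0.407, 0.2314]
tool_rot: [0.993, 0.115, 0.0, 0.0]
force: [-0.2, 0.7, -0.3]
finger_gap: 0.996
gripper_force: 0.0
```

{"name": "move_arm", "arguments": {
  "targets": [
    {"dx":0.6,"dy":0.8,"dz":0,"rx":0,"ry":0,"rz":0},
    {"dx":0.6,"dy":0.8,"dz":0,"rx":0,"ry":0,"rz":0},
    {"dx":0.6,"dy":0.8,"dz":0,"rx":0,"ry":0,"rz":0},
    {"dx":0.6,"dy":0.8,"dz":0,"rx":0,"ry":0,"rz":0},
    {"dx":0.6,"dy":0.8,"dz":0,"rx":0,"ry":0,"rz":0},
    {"dx":0.6,"dy":0.8,"dz":0,"rx":0,"ry":0,"rz":0},
    {"dx":0.6,"dy":0.8,"dz":0,"rx":0,"ry":0,"rz":0},
    {"dx":0.6,"dy":0.8,"dz":0,"rx":0,"ry":0,"rz":0},
    {"dx":0.6,"dy":0.8,"dz":0,"rx":0,"ry":0,"rz":0},
    {"dx":0.6,"dy":0.8,"dz":0,"rx":0,"ry":0,"rz":0}
  ]
}}

```text
t: 2.6
tcp_pos: [0.4436, -0.2069, 0.2314]
tool_rot: [0.993, 0.115, 0.0, 0.0]
force: [0.5, -0.5, 0.5]
finger_gap: 0.997
gripper_force: 0.0
```

{"name": "move_arm", "arguments": {
  "targets": [
    {"dx":0.6,"dy":0.8,"dz":0,"rx":0,"ry":0,"rz":0},
    {"dx":0.6,"dy":0.8,"dz":0,"rx":0,"ry":0,"rz":0},
    {"dx":0.6,"dy":0.8,"dz":0,"rx":0,"ry":0,"rz":0},
    {"dx":0.6,"dy":0.8,"dz":0,"rx":0,"ry":0,"rz":0},
    {"dx":0.6,"dy":0.8,"dz":0,"rx":0,"ry":0,"rz":0},
    {"dx":0.6,"dy":0.8,"dz":0,"rx":0,"ry":0,"rz":0},
    {"dx":0.6,"dy":0.8,"dz":0,"rx":0,"ry":0,"rz":0},
    {"dx":0.7,"dy":0.8,"dz":0,"rx":0,"ry":0,"rz":0},
    {"dx":0.7,"dy":0.8,"dz":-0.3,"rx":0,"ry":0,"rz":0},
    {"dx":0.6,"dy":0.8,"dz":-0.5,"rx":0,"ry":0,"rz":0}
  ]
}}

```text
t: 3.85
tcp_pos: [0.5988, -0.0069, 0.2116]
tool_rot: [0.993, 0.115, 0.001, 0.0]
force: [-0.2, 0.3, 0.1]
finger_gap: 1.001
gripper_force: 0.0
```

{"name": "move_arm", "arguments": {
  "targets": [
    {"dx":0,"dy":0,"dz":-0.5,"rx":0,"ry":0,"rz":0},
    {"dx":0,"dy":0,"dz":-0.5,"rx":0,"ry":0,"rz":0},
    {"dx":0,"dy":0,"dz":-0.5,"rx":0,"ry":0,"rz":0},
    {"dx":0,"dy":0,"dz":-0.3,"rx":0,"ry":0,"rz":0},
    {"dx":0,"dy":0,"dz":-0.2,"rx":0,"ry":0,"rz":0},
    {"dx":0,"dy":0,"dz":0,"rx":0,"ry":0,"rz":0},
    {"dx":0,"dy":0,"dz":0,"rx":0,"ry":0,"rz":0},
    {"dx":0,"dy":0,"dz":0,"rx":0,"ry":0,"rz":0},
    {"dx":0,"dy":0,"dz":0,"rx":0,"ry":0,"rz":0},
    {"dx":0,"dy":0,"dz":0,"rx":0,"ry":0,"rz":0}
  ]
}}

```text
t: 5.1
tcp_pos: [0.598, -0.0084, 0.1614]
tool_rot: [0.993, 0.115, 0.0, 0.0]
force: [-0.3, 0.1, 0.1]
finger_gap: 1.003
gripper_force: 0.0
```

```bash
python3 - <<'E'
from h import *
s=cams.snapshot("side")[:,:,::-1]
m=cams.camera_model("side");E=m["extrinsics"]
p=sensors.sense()["tcp_pos"];c=E[:3,:3]@p+E[:3,3];print(p,c[0]/c[2]*m["fx"]+m["cx"],c[1]/c[2]*m["fy"]+m["cy"])
cv2.imwrite("pics/side1.png",cv2.resize(s[90:250,150:350],None,fx=3,fy=3,interpolation=cv2.INTER_CUBIC))
E
```

```text
[ 0.59804224 -0.0083633   0.16142007] 241.93163446032617 161.88542449792644
```

View pics/side1.png

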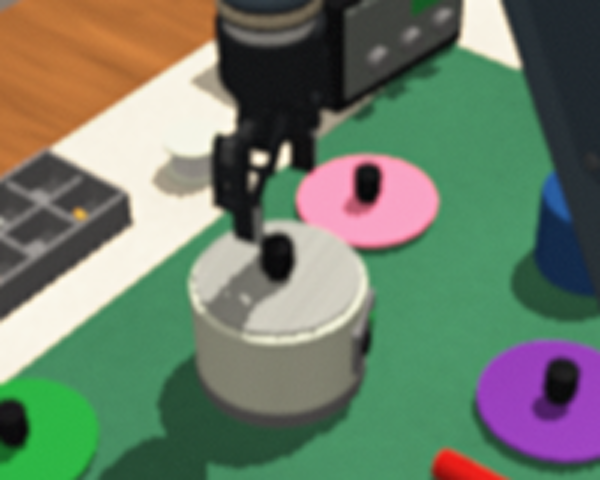

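The crop shows the open fingertips at (233,169) and (251,145) in full-frame pixels. They straddle the knob's column at 242 and match the projected TCP, so I'm descending and gripping.

{"name": "move_arm", "arguments": {
  "targets": [
    {"dx":0,"dy":0.1,"dz":-0.3,"rx":0,"ry":0,"rz":0},
    {"dx":0,"dy":0,"dz":-0.3,"rx":0,"ry":0,"rz":0},
    {"dx":0,"dy":0,"dz":-0.3,"rx":0,"ry":0,"rz":0},
    {"dx":0,"dy":0,"dz":-0.3,"rx":0,"ry":0,"rz":0},
    {"dx":0,"dy":0,"dz":-0.3,"rx":0,"ry":0,"rz":0},
    {"dx":0,"dy":0,"dz":-0.3,"rx":0,"ry":0,"rz":0},
    {"dx":0,"dy":0,"dz":-0.2,"rx":0,"ry":0,"rz":0},
    {"dx":0,"dy":0,"dz":-0.1,"rx":0,"ry":0,"rz":0},
    {"dx":0,"dy":0,"dz":0,"rx":0,"ry":0,"rz":0},
    {"dx":0,"dy":0,"dz":0,"rx":0,"ry":0,"rz":0}
  ]
}}

```text
t: 6.4
tcp_pos: [0.5982, -0.0059, 0.1091]
tool_rot: [0.993, 0.115, 0.0, 0.0]
force: [0.7, 0.8, 0.6]
finger_gap: 0.999
gripper_force: 0.0
```

{"name": "move_arm", "arguments": {
  "targets": [
    {"dx":0,"dy":0,"dz":0,"rx":0,"ry":0,"rz":0},
    {"dx":0,"dy":0,"dz":0,"rx":0,"ry":0,"rz":0},
    {"dx":0,"dy":0,"dz":0,"rx":0,"ry":0,"rz":0},
    {"dx":0,"dy":0,"dz":0,"rx":0,"ry":0,"rz":0},
    {"dx":0,"dy":0,"dz":0,"rx":0,"ry":0,"rz":0},
    {"dx":0,"dy":0,"dz":0,"rx":0,"ry":0,"rz":0},
    {"dx":0,"dy":0,"dz":0,"rx":0,"ry":0,"rz":0},
    {"dx":0,"dy":0,"dz":0,"rx":0,"ry":0,"rz":0},
    {"dx":0,"dy":0,"dz":0,"rx":0,"ry":0,"rz":0},
    {"dx":0,"dy":0,"dz":0,"rx":0,"ry":0,"rz":0}
  ],
  "claw": 0,
  "newtons": 50
}}

```text
t: 7.65
tcp_pos: [0.5983, -0.006, 0.1091]
tool_rot: [0.993, 0.115, 0.0, 0.0]
force: [-0.3, -0.3, 5.2]
finger_gap: 0.312
gripper_force: 49.4
```

Gripped: an opening of 0.31 fits the 28 mm knob. Lifting now.

{"name": "move_arm", "arguments": {
  "targets": [
    {"dx":0,"dy":0,"dz":0.2,"rx":0,"ry":0,"rz":0},
    {"dx":0,"dy":0,"dz":0.2,"rx":0,"ry":0,"rz":0},
    {"dx":0,"dy":0,"dz":0.3,"rx":0,"ry":0,"rz":0},
    {"dx":0,"dy":0,"dz":0.4,"rx":0,"ry":0,"rz":0},
    {"dx":0,"dy":0,"dz":0.5,"rx":0,"ry":0,"rz":0},
    {"dx":0,"dy":0,"dz":0.5,"rx":0,"ry":0,"rz":0},
    {"dx":0,"dy":0,"dz":0.5,"rx":0,"ry":0,"rz":0},
    {"dx":0,"dy":0,"dz":0.5,"rx":0,"ry":0,"rz":0},
    {"dx":0,"dy":0,"dz":0.3,"rx":0,"ry":0,"rz":0},
    {"dx":0,"dy":0,"dz":0.2,"rx":0,"ry":0,"rz":0}
  ]
}}

```text
t: 8.9
tcp_pos: [0.598, -0.0059, 0.1993]
tool_rot: [0.993, 0.115, 0.0, 0.0]
force: [-0.1, -0.2, -2.2]
finger_gap: 0.314
gripper_force: 49.3
```

```bash
python3 - <<'E'
from h import *
s=cams.snapshot("side")[:,:,::-1]
print(sensors.sense()["force"])
cv2.imwrite("pics/side2.png",cv2.resize(s[60:260,130:380],None,fx=3,fy=3,interpolation=cv2.INTER_CUBIC))
E
```

```text
[-0.29603058 -0.2638756  -1.40758982]
```

View pics/side2.png

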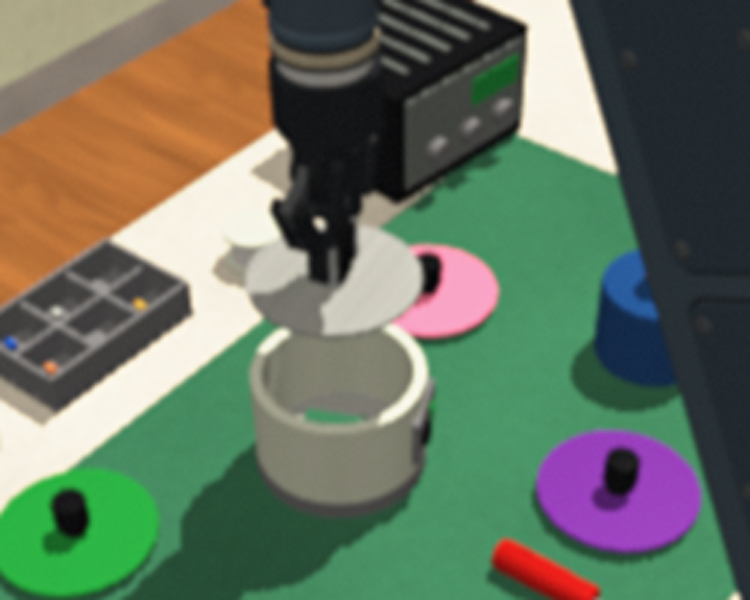

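The lid hangs level below the fingers (around crop pixel (335,280)), and the cleaner stands open and unmoved. Carrying the lid to the mat.

{"name": "move_arm", "arguments": {
  "targets": [
    {"dx":-0.1,"dy":0.3,"dz":0,"rx":0,"ry":0,"rz":0},
    {"dx":-0.2,"dy":0.5,"dz":0,"rx":0,"ry":0,"rz":0},
    {"dx":-0.3,"dy":0.8,"dz":0,"rx":0,"ry":0,"rz":0},
    {"dx":-0.3,"dy":0.8,"dz":0,"rx":0,"ry":0,"rz":0},
    {"dx":-0.3,"dy":0.8,"dz":0,"rx":0,"ry":0,"rz":0},
    {"dx":-0.3,"dy":0.8,"dz":0,"rx":0,"ry":0,"rz":0},
    {"dx":-0.3,"dy":0.8,"dz":0,"rx":0,"ry":0,"rz":0},
    {"dx":-0.3,"dy":0.8,"dz":0,"rx":0,"ry":0,"rz":0},
    {"dx":-0.3,"dy":0.8,"dz":0,"rx":0,"ry":0,"rz":0},
    {"dx":-0.3,"dy":0.8,"dz":0,"rx":0,"ry":0,"rz":0}
  ]
}}

```text
t: 10.2
tcp_pos: [0.53, 0.1754, 0.1988]
tool_rot: [0.993, 0.115, 0.0, 0.0]
force: [-0.5, -0.4, -1.5]
finger_gap: 0.309
gripper_force: 49.3
```

{"name": "move_arm", "arguments": {
  "targets": [
    {"dx":-0.3,"dy":0.8,"dz":0,"rx":0,"ry":0,"rz":0},
    {"dx":-0.3,"dy":0.8,"dz":0,"rx":0,"ry":0,"rz":0},
    {"dx":-0.3,"dy":0.8,"dz":0,"rx":0,"ry":0,"rz":0},
    {"dx":-0.3,"dy":0.8,"dz":0,"rx":0,"ry":0,"rz":0},
    {"dx":-0.3,"dy":0.8,"dz":0,"rx":0,"ry":0,"rz":0},
    {"dx":-0.3,"dy":0.8,"dz":0,"rx":0,"ry":0,"rz":0},
    {"dx":-0.2,"dy":0.6,"dz":0,"rx":0,"ry":0,"rz":0},
    {"dx":-0.2,"dy":0.4,"dz":0,"rx":0,"ry":0,"rz":0},
    {"dx":0,"dy":0.2,"dz":0,"rx":0,"ry":0,"rz":0},
    {"dx":0,"dy":0,"dz":0,"rx":0,"ry":0,"rz":0}
  ]
}}

```text
t: 11.45
tcp_pos: [0.4758, 0.3242, 0.1988]
tool_rot: [0.993, 0.115, 0.0, 0.0]
force: [-0.3, -0.2, -2.6]
finger_gap: 0.311
gripper_force: 49.3
```

{"name": "move_arm", "arguments": {
  "targets": [
    {"dx":-0.1,"dy":0,"dz":-0.5,"rx":0,"ry":0,"rz":0},
    {"dx":0,"dy":0,"dz":-0.8,"rx":0,"ry":0,"rz":0},
    {"dx":0,"dy":0,"dz":-0.9,"rx":0,"ry":0,"rz":0},
    {"dx":0,"dy":0,"dz":-0.9,"rx":0,"ry":0,"rz":0},
    {"dx":0,"dy":0,"dz":-0.9,"rx":0,"ry":0,"rz":0},
    {"dx":0,"dy":0,"dz":-0.8,"rx":0,"ry":0,"rz":0},
    {"dx":0,"dy":0,"dz":-0.6,"rx":0,"ry":0,"rz":0},
    {"dx":0,"dy":0,"dz":-0.4,"rx":0,"ry":0,"rz":0},
    {"dx":0,"dy":0,"dz":-0.2,"rx":0,"ry":0,"rz":0},
    {"dx":0,"dy":0,"dz":0,"rx":0,"ry":0,"rz":0}
  ]
}}

```text
t: 12.7
tcp_pos: [0.4731, 0.3241, 0.0488]
tool_rot: [0.993, 0.115, 0.0, -0.0]
force: [1.2, -0.2, -2.1]
finger_gap: 0.311
gripper_force: 49.3
```

```bash
python3 - <<'E'
from h import *
s=cams.snapshot("side")[:,:,::-1]
t=cams.snapshot("top")[:,:,::-1]
print(sensors.sense()["force"])
cv2.imwrite("pics/s3.png",cv2.resize(np.hstack([s[200:384,80:300],t[130:314,20:240]]),None,fx=1.8,fy=1.8,interpolation=cv2.INTER_CUBIC))
E
```

```text
[ 0.69215916  0.40238291 -2.16147541]
```

View pics/s3.png

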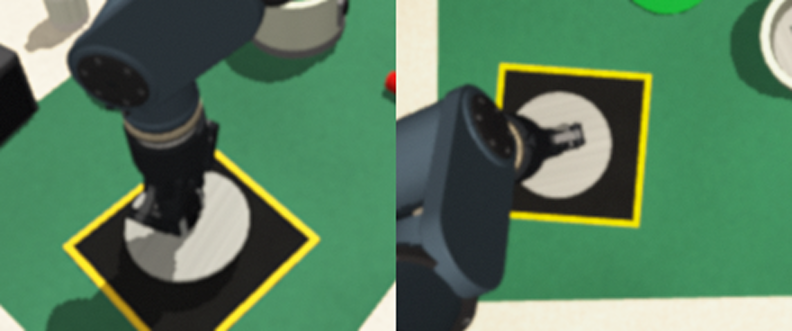

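The lid is level over the mat. In the right half it is centred near (558,145) against the mat's (570,145), an offset the parallax accounts for. Lowering gently.

{"name": "move_arm", "arguments": {
  "targets": [
    {"dx":0,"dy":0,"dz":-0.2,"rx":0,"ry":0,"rz":0},
    {"dx":0,"dy":0,"dz":-0.2,"rx":0,"ry":0,"rz":0},
    {"dx":0,"dy":0,"dz":-0.2,"rx":0,"ry":0,"rz":0},
    {"dx":0,"dy":0,"dz":-0.2,"rx":0,"ry":0,"rz":0},
    {"dx":0,"dy":0,"dz":-0.1,"rx":0,"ry":0,"rz":0},
    {"dx":0,"dy":0,"dz":-0.1,"rx":0,"ry":0,"rz":0},
    {"dx":0,"dy":0,"dz":-0.1,"rx":0,"ry":0,"rz":0},
    {"dx":0,"dy":0,"dz":0,"rx":0,"ry":0,"rz":0},
    {"dx":0,"dy":0,"dz":0,"rx":0,"ry":0,"rz":0},
    {"dx":0,"dy":0,"dz":0,"rx":0,"ry":0,"rz":0}
  ]
}}

```text
t: 14.05
tcp_pos: [0.4731, 0.3241, 0.0215]
tool_rot: [0.993, 0.115, 0.0, -0.0]
force: [0.5, 0.4, -2.1]
finger_gap: 0.316
gripper_force: 49.3
```

{"name": "move_arm", "arguments": {
  "targets": [
    {"dx":0,"dy":0,"dz":-0.02,"rx":0,"ry":0,"rz":0},
    {"dx":0,"dy":0,"dz":-0.02,"rx":0,"ry":0,"rz":0},
    {"dx":0,"dy":0,"dz":-0.02,"rx":0,"ry":0,"rz":0},
    {"dx":0,"dy":0,"dz":0,"rx":0,"ry":0,"rz":0},
    {"dx":0,"dy":0,"dz":0,"rx":0,"ry":0,"rz":0},
    {"dx":0,"dy":0,"dz":0,"rx":0,"ry":0,"rz":0},
    {"dx":0,"dy":0,"dz":0,"rx":0,"ry":0,"rz":0},
    {"dx":0,"dy":0,"dz":0,"rx":0,"ry":0,"rz":0},
    {"dx":0,"dy":0,"dz":0,"rx":0,"ry":0,"rz":0},
    {"dx":0,"dy":0,"dz":0,"rx":0,"ry":0,"rz":0}
  ]
}}

```text
t: 15.3
tcp_pos: [0.473, 0.3241, 0.0202]
tool_rot: [0.993, 0.115, 0.0, -0.0]
force: [-1.5, 0.1, 5.2]
finger_gap: 0.313
gripper_force: 49.5
```

The force has gone from -2.1 to +5.2 N, so the lid is resting on the mat. Releasing.

{"name": "move_arm", "arguments": {
  "targets": [
    {"dx":0,"dy":0,"dz":0,"rx":0,"ry":0,"rz":0},
    {"dx":0,"dy":0,"dz":0,"rx":0,"ry":0,"rz":0},
    {"dx":0,"dy":0,"dz":0,"rx":0,"ry":0,"rz":0},
    {"dx":0,"dy":0,"dz":0,"rx":0,"ry":0,"rz":0},
    {"dx":0,"dy":0,"dz":0,"rx":0,"ry":0,"rz":0},
    {"dx":0,"dy":0,"dz":0,"rx":0,"ry":0,"rz":0},
    {"dx":0,"dy":0,"dz":0,"rx":0,"ry":0,"rz":0},
    {"dx":0,"dy":0,"dz":0,"rx":0,"ry":0,"rz":0},
    {"dx":0,"dy":0,"dz":0,"rx":0,"ry":0,"rz":0},
    {"dx":0,"dy":0,"dz":0,"rx":0,"ry":0,"rz":0}
  ],
  "claw": 100
}}

```text
t: 16.55
tcp_pos: [0.473, 0.3241, 0.0198]
tool_rot: [0.993, 0.115, 0.0, -0.0]
force: [0.4, -0.1, -0.9]
finger_gap: 1.001
gripper_force: 0.0
```

{"name": "move_arm", "arguments": {
  "targets": [
    {"dx":0,"dy":0,"dz":0.2,"rx":0,"ry":0,"rz":0},
    {"dx":0,"dy":0,"dz":0.3,"rx":0,"ry":0,"rz":0},
    {"dx":0,"dy":0,"dz":0.5,"rx":0,"ry":0,"rz":0},
    {"dx":0,"dy":0,"dz":0.8,"rx":0,"ry":0,"rz":0},
    {"dx":0,"dy":0,"dz":0.8,"rx":0,"ry":0,"rz":0},
    {"dx":0,"dy":0,"dz":0.8,"rx":0,"ry":0,"rz":0},
    {"dx":0,"dy":0,"dz":0.8,"rx":0,"ry":0,"rz":0},
    {"dx":0,"dy":0,"dz":0.5,"rx":0,"ry":0,"rz":0},
    {"dx":0,"dy":0,"dz":0.3,"rx":0,"ry":0,"rz":0},
    {"dx":0,"dy":0,"dz":0,"rx":0,"ry":0,"rz":0}
  ]
}}

```text
t: 17.8
tcp_pos: [0.4731, 0.3241, 0.1452]
tool_rot: [0.993, 0.115, 0.0, -0.0]
force: [-0.2, -0.3, -0.7]
finger_gap: 1.0
gripper_force: 0.0
```

```bash
python3 - <<'E'
from h import *
s=cams.snapshot("side")[:,:,::-1]
t=cams.snapshot("top")[:,:,::-1]
cv2.imwrite("pics/s4.png",cv2.resize(np.hstack([s[120:384,80:380],t[90:354,20:240]]),None,fx=1.5,fy=1.5,interpolation=cv2.INTER_CUBIC))
E
```

```text
(no output)
```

View pics/s4.png

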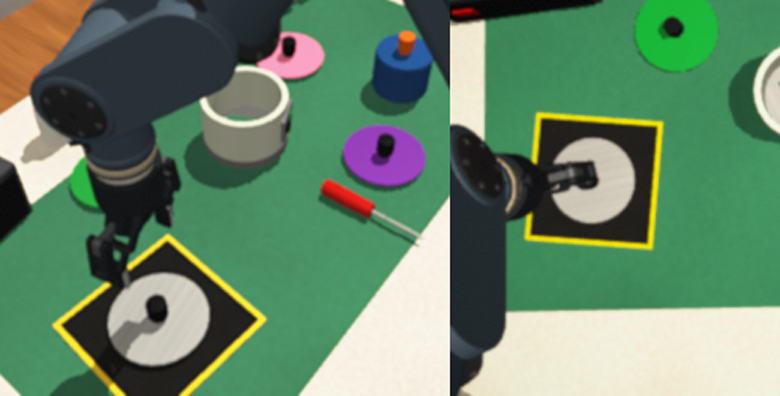

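The lid lies flat and centred on the mat, at about (593,180) in the right half. The gripper is clear, the cleaner is standing and the pot is closed. Handing in.

```bash
python3 -c "
from station import order
print(order.sign_off())"
```

```text
the job is handed in; nothing more can be done
None
```

The steel lid was lifted off by its knob, set down upright and centred on the mat, and released; the cleaner and the blue pot were left in place, and the job is handed in (sign-off returned no verdict).

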